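Lock a wing nut against a square nut on a studio mounting plate

TASK

On the desk lies a perforated steel plate with a brass square nut and, on top of it, a wing nut. Lay the wide-mouthed spanner with the blue grip flat on the plate with its jaws around the square nut and its handle against or close beside the upright stop lug, on the side where the lug will keep it from being dragged round, let go of it, then turn the wing nut clockwise (seen from above) until it is tight, while the spanner keeps the square nut from turning round with it. Leave the spanner lying in place on the nut.

Things in the scene. Friction and masses are not known exactly. Their poses are not given: they have to be found in the camera images.
- plate: Perforated steel plate fixed to the desk, 8 mm thick, x -190 to 60, y -50 to 50 mm. Origin: underside, on the axis of the stud with both nuts; z up. Stop lug: upright tab at x -165 to -135, inner face y = +17, top 42 mm above desk. The spanner, laid flat, belongs with its grip centre at x = -95, y = 0 and jaws towards +x; its handle passes 6 mm from the lug, which stops it being dragged round.
- spanner_grip (a point): Centre of the right spanner's blue grip, 11 mm above its underside; x points to the open jaws, z up. Lies flat; 206 mm long, 250 g, balanced here. Grip 22 mm wide, 22 high, x -85 to 40. Head 14 mm thick, 74 wide, x 55 to 121; mouth 50 wide, centre at x = 95, open above and below: lower it over the wing nut onto the square nut. The red-gripped spanner's 28 mm mouth does not fit.
- wing_nut (a joint): Wing nut's angle on the square nut, rad, clockwise from above: starts at 0 to 0.3, tight at a hard stop at 1.0 (wings parallel to square nut's sides and, if that reads 0, to plate x). Its wings lie 1.0 - this - square_nut rad anticlockwise of plate x. Upright wings 34 mm long over both, 10 thick, 32 to 62 mm above desk; hub 26 mm across below. Turns with 0.25 N m, dragging a free square nut.
- square_nut (a joint): Angle of the brass square nut on the stud, rad, clockwise from above, 0 at the start with its sides along plate x and y. 42 x 42 mm, 8 to 22 mm above the desk. Turns easily (0.06 N m) unless held; in the spanner's jaws (4 mm play each side) it still gives about 0.2 rad, and the spanner 0.04 more before the lug stops it, so the wings must be turned that much farther.
Things that resemble listed ones, but are neither listed nor needed, are in the scene too. What is shaped like the part that bears spanner_grip but orange is not meant.

How it is judged (in metres and radians):
On the way, in this order (a step that is already met when the one before it is completed fails the run):
1. the blue-gripped spanner lies flat on the plate, jaws round the square nut, handle beside the lug, let go of (x of spanner_grip in the frame of plate between -0.11 and -0.085 m and y of spanner_grip in the frame of plate between -0.02 and 0.015 m and height (world z) of spanner_grip below 0.023 m and angle between spanner_grip's own z axis and vertical below 0.05 rad and contact force between spanner and the fingers below 0.2 N), for 0.2 s.
2. the wing nut is tight against the square nut (value of joint wing_nut above 0.84 rad), for 0.2 s.
At the end, for the whole second after the job is handed in: Wing nut above 0.82 rad (within 10 degrees of tight), square nut within 0.5 rad of its start; spanner flat and still on the plate, jaws round the square nut, grip centre 80 to 115 mm along the plate's -x from the stud, no more than 20 mm (lug side) or 25 mm off the plate's x axis (value of joint wing_nut above 0.82 rad and value of joint square_nut between -0.5 and 0.5 rad and x of spanner_grip in the frame of plate between -0.115 and -0.08 m and y of spanner_grip in the frame of plate between -0.025 and 0.02 m and height (world z) of spanner_grip below 0.024 m and angle between spanner_grip's own z axis and vertical below 0.08 rad and linear speed of spanner below 0.02 m/s); the robot touches nothing.
It fails at once if the square nut has turned round with the wing nut (more than 0.6 rad) (value of joint square_nut above 0.6 rad or value of joint square_nut below -0.6 rad).
It also fails if it takes over 54 s, if anything falls off the work surface, if the arm or the gripper's body presses on something with over 40 N, if the wrist force passes 120 N, or if a joint passes its speed limit or range.

ROBOT

A 6-joint arm with a two-finger parallel gripper is mounted at the origin on the work surface. World frame = base frame: x ahead of the robot, y to its left, z up, the work surface at z = 0. Lengths are in m, angles in degrees, forces in N, time in s.
With the tool pointing down it reaches from about 0.25 to 0.725 m from the base axis. Payload 9.7 kg.
Tool frame: the origin (TCP) lies midway between the tips of the shut fingers; the grasp point (between the pads) lies 19 mm behind it (grip_point_offset is the distance from the TCP to the grasp point, in m); y points along the fingers, z is the direction in which the jaws open and shut, and the axes are right-handed (so a half turn about y gives the same grasp; the last joint's range is limited). The gripper opens to 85 mm and grips with 20 to 120 N. Pads are 22 mm wide; open, the fingers measure 114 mm over their backs; the gripper's body (76 mm by 85 mm) begins 54 mm behind the grasp point. The pads swing forward as they close: fully open they stand 13 mm farther back than shut.
Start: joints at [-73.052, 4.979, 10.078, 95.1, 0, 90], TCP at [0.16, -0.526, 0.231] pointing down, gripper open.
Joint ranges: [-179.16, 179.16], [-48.56, 103.87], [-65.8, 70.77], [-126.05, 130.52], [-82.76, 87.17], [-180, 180]. Speed limits (degrees/s): [127.2, 127.2, 147.25, 180, 180, 180].

INTERFACE

Orientations are given as [roll, pitch, yaw] about the fixed x, y, z axes, in that order (R = Rz(yaw) Ry(pitch) Rx(roll)).
In Python, from workcell import get_obs, camera, job_done, grip_point_offset gives the robot as it stands.
- The arm moves only by the tool move_arm, never from a script. Its argument "deltas" is a list that holds one entry, the list of rows, each a list of 4 numbers: the shift along the tool's x, y, z in m, then the turn about the tool's y in degrees. A call has 1 to 5 rows; each row is the pose to reach, as a shift and turn from the pose commanded when the call began, along the tool's axes at that moment; what a row does not reach only later rows make up. A row lasts 1/10 s, in which the tool goes at most 50 mm and 8.59 degrees, less where a joint would pass 70% of its speed; a pose out of reach is approached as far as the arm can. A call with a gripper value outside its range is refused whole. "claw" is the finger opening in m, from 0 to 0.0854, set as the call begins (left out, the last holds). The fingers move at their own pace and stop on an object; "newtons" is the grip in N (left out, the last holds). Time passes only in rows, so rows that repeat a pose let the fingers close. It gives the time, the measured TCP pose, the force and the opening at its end, in the units of the state.
- get_obs(): the state, without advancing time (a new reading comes with each control period).
- camera(name): name is "scene" or "top"; returns a dict with "color" (400x640x3 uint8, blue, green, red), "range_z" (400x640 float32, m along the optical axis (not along the pixel's ray), 0 where there is no reading), "fx", "fy", "cx", "cy" (pixels), "k1" (the pictures are not rectified: a ray, as slopes to the right and down, at radius r is drawn at 1 + k1 r^2 times it, then the intrinsics apply), "T" (4x4, takes a point from camera to world coordinates). Camera axes: x right, y down, z forward; pixel columns grow to the right and rows downward; lengths in m; the calibration is good to about 2 mm. A picture is of the moment at which its call begins.
- job_done(): hands the job in, once; it reports no verdict.
The state is a dict: "time": time; "q": joint angles; "qd": joint speeds; "joint_efforts": joint torques, N m; "ee_pos": TCP position; "tcp_rot": TCP orientation; "wrist_force": force on the tool from outside, world axes, zero at the start; "torque": the same for the moment, N m; "opening": finger opening in m.
Only numpy, scipy, OpenCV 4.12 (cv2) and the standard library are available. Lean on these libraries where they do the work, as an engineer would, in place of code of your own. Each camera call takes 0.05 s, during which the arm holds its last target. There are 200 camera calls.

## Working session

There is one attempt and no reset: what is moved stays moved. The work goes in short steps, Python scripts to look and compute and a tool call to move; the robot and the scene stay as the last step left them, time stands still between calls to the robot, and variables do not carry over. Pictures are saved under pics/ and viewed, about 8 in all and at most 12, crops included, and the job is handed in when it is done.

Besides the shell and the picture viewer there is one more tool, called as name([rows], argument=value, ...), one row to a line, values as JSON. move_arm: Moves the arm, as the interface text tells. Its arguments: {"type":"object","properties":{"deltas":{"type":"array"},"claw":{"type":"number"},"newtons":{"type":"number"}},"required":["deltas"]}

```bash
mkdir -p pics
cat > h.py <<'E'
import numpy as np, cv2
from workcell import get_obs, camera, job_done, grip_point_offset
def snap(n,f,crop=None,s=1):
    c=camera(n); np.save('pics/%s.npy'%n,c,allow_pickle=True)
    save(c,f,crop,s); return c
def save(c,f,crop=None,s=1):
    im=c['color']
    if crop: u0,v0,u1,v1=crop; im=im[v0:v1,u0:u1]
    cv2.imwrite('pics/'+f,cv2.resize(im,None,fx=s,fy=s,interpolation=cv2.INTER_CUBIC))
def load(n): return np.load('pics/%s.npy'%n,allow_pickle=True).item()
def rays(c,uv):
    uv=np.atleast_2d(np.array(uv,float)); d=np.c_[(uv[:,0]-c['cx'])/c['fx'],(uv[:,1]-c['cy'])/c['fy']]
    p=d.copy()
    for _ in range(20): p=d/(1+c['k1']*(p**2).sum(1,keepdims=True))
    return np.c_[p,np.ones(len(p))]
def atz(c,uv,z):
    r=rays(c,uv)@c['T'][:3,:3].T; o=c['T'][:3,3]; return o+r*((z-o[2])/r[:,2])[:,None]
def depth(c,uv):
    r=rays(c,uv); z=np.array([c['range_z'][int(round(v)),int(round(u))] for u,v in np.atleast_2d(uv)])
    return (r*z[:,None])@c['T'][:3,:3].T+c['T'][:3,3]
def cloud(c):
    v,u=np.mgrid[:400,:640]; r=rays(c,np.c_[u.ravel(),v.ravel()])*c['range_z'].ravel()[:,None]
    return (r@c['T'][:3,:3].T+c['T'][:3,3]).reshape(400,640,3)
E
python3 - <<'E'
from h import *
print(get_obs(),grip_point_offset)
for n in('top','scene'):
    c=snap(n,n+'0.png',None,1.25); print(c['T'],c['fx'],c['k1'])
E
```

```text
{'time': 0.0, 'q': array([-7.30524207e+01,  5.01088433e+00,  1.00331426e+01,  9.51004506e+01,
        5.43929366e-04,  8.99998778e+01]), 'qd': array([-0.01608088, -0.02199933,  0.09883734, -0.00637017,  0.01622317,
       -0.09471101]), 'joint_efforts': array([ 1.93938315e-03, -5.20387745e+01,  4.64801466e+01,  1.63292029e-02,
        8.24206631e-05,  8.86342860e-06]), 'ee_pos': array([ 0.16025452, -0.52588001,  0.23057341]), 'tcp_rot': array([-9.00781923e+01,  5.44095624e-04, -1.63052299e+02]), 'wrist_force': array([-0.43239277, -0.14209902, -0.28493221]), 'torque': array([-0.01344598,  0.0149076 ,  0.0463998 ]), 'opening': 0.08556532003116721} 0.0187
[[ 0.01391546 -0.99862267  0.05058775  0.44312166]
 [-0.99987549 -0.01352079  0.00813542  0.04962955]
 [-0.00744023 -0.05069466 -0.99868648  1.11212517]
 [ 0.          0.          0.          1.        ]] 400.3737184964511 -0.08238572054316312
[[ 0.63285309  0.65474523 -0.4132864   0.97526376]
 [ 0.77426899 -0.53661836  0.33548214 -0.31622572]
 [-0.00212174 -0.53230575 -0.84654952  0.95929638]
 [ 0.          0.          0.          1.        ]] 374.997448162341 -0.06647290062474849
```

View pics/top0.png

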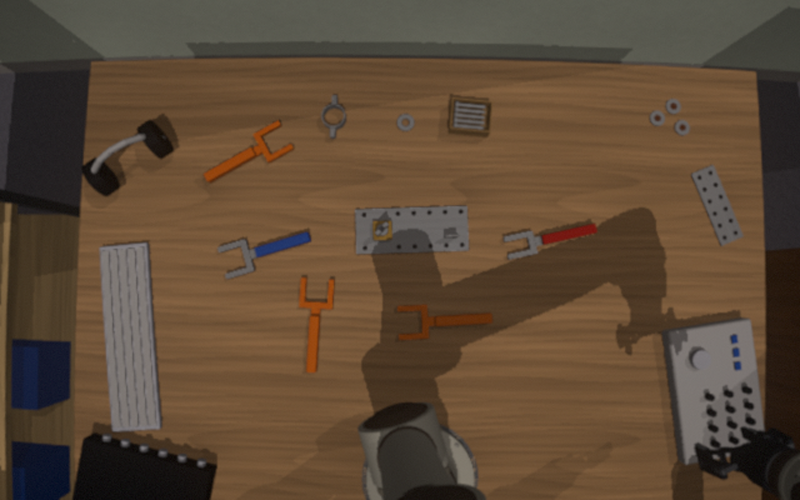

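View pics/scene0.png

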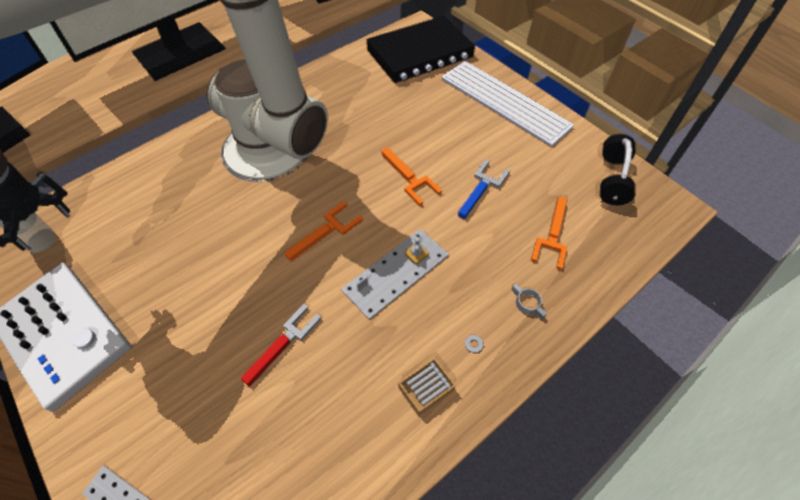

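Run:
```python
from h import *
c=load('top'); save(c,'t1.png',(165,150,385,220),3.6)
c=load('scene'); save(c,'s1.png',(260,110,420,260),4)
```

```text
(no output)
```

View pics/t1.png

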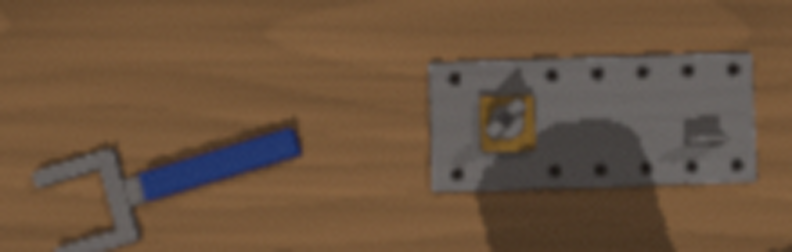

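View pics/s1.png

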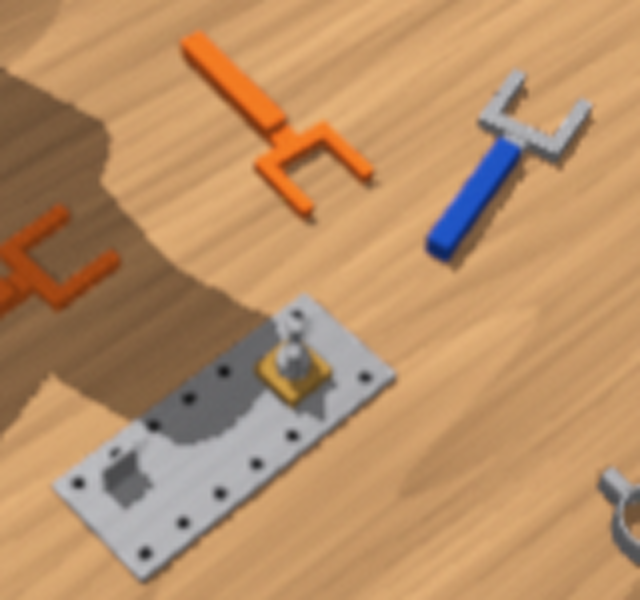

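Top crop: plate corners at (430,62),(752,53),(758,180),(432,190); square nut at about (507,123), wings running lower-left to upper-right; lug at about (706,132). The blue grip runs (298,140) to (143,188) with its jaws to the left. Scene crop: plate corners at (305,293),(397,377),(143,580),(55,487).

Run:
```python
from h import *
t=load('top'); s=load('scene')
def fit(P,Q):
    a=P.mean(0);b=Q.mean(0);H=(P-a).T@(Q-b);th=np.arctan2(H[0,1]-H[1,0],H[0,0]+H[1,1]);R=np.array([[np.cos(th),-np.sin(th)],[np.sin(th),np.cos(th)]])
    o=b-R@a; return np.degrees(th),o,np.abs(P@R.T+o-Q).max(1)
# plate corners order: image top: (left,up),(right,up),(right,down),(left,down); plate x=left, y=down
P=np.array([[.06,-.05],[-.19,-.05],[-.19,.05],[.06,.05]])
a=np.array([[430,62],[752,53],[758,180],[432,190]])/3.6+[165,150]
b=np.array([[397,377],[143,580],[55,487],[305,293]])/4+[260,110]
for c,uv in((t,a),(s,b)): print('plate',fit(P,atz(c,uv-.35,.008)[:,:2]))
for n,c in(('top',t),('scene',s)):
    im=c['color'].astype(int); m=((im[...,0]>im[...,2]+50)&(im[...,0]>im[...,1]+30)).astype(np.uint8)
    k,l,st,ce=cv2.connectedComponentsWithStats(m)
    for i in range(1,k):
        if st[i,4]>60:
            v,u=np.nonzero(l==i); p=atz(c,np.c_[u,v],.022); 
            D=depth(c,np.c_[u,v]);ok=np.abs(D[:,2]-.018)<.01
            if ok.mean()<.5 : continue
            (ctr,wh,an)=cv2.minAreaRect((p[:,:2]*1000).astype(np.float32)); print(n,ce[i],st[i,4],ctr,wh,an,np.median(D[:,2]))
    C=cloud(c); 
    for lo,hi,nm in((.045,.075,'wing'),(.014,.027,'nut')):
        x,y,z=C[...,0],C[...,1],C[...,2]
        q=C[(z>lo)&(z<hi)&(np.abs(x-.5)<.2)&(np.abs(y-.1)<.2)]
        print(n,nm,len(q)); 
        if nm=='wing':
            print((q*1000).round()[:60].tolist())
```

```text
plate (np.float64(92.45938398536238), array([0.54970642, 0.09129046]), array([0.00067836, 0.00091315, 0.00087312, 0.00052467]))
plate (np.float64(92.79184183296758), array([0.5507541 , 0.09063462]), array([0.00197215, 0.00136724, 0.00159563, 0.00081221]))
top [225.49836066 195.19344262] 305 (514.6299438476562, 311.8193664550781) (19.048677444458008, 121.43667602539062) 17.386632919311523 0.02166366380555762
top wing 51
[[563.0, 84.0, 61.0], [561.0, 87.0, 58.0], [561.0, 84.0, 60.0], [561.0, 81.0, 60.0], [558.0, 89.0, 63.0], [558.0, 87.0, 60.0], [557.0, 84.0, 65.0], [558.0, 81.0, 63.0], [557.0, 79.0, 65.0], [555.0, 89.0, 62.0], [555.0, 87.0, 61.0], [555.0, 84.0, 62.0], [555.0, 81.0, 59.0], [555.0, 79.0, 59.0], [553.0, 95.0, 52.0], [552.0, 92.0, 61.0], [553.0, 89.0, 55.0], [552.0, 87.0, 61.0], [553.0, 84.0, 59.0], [553.0, 81.0, 61.0], [550.0, 95.0, 58.0], [550.0, 92.0, 59.0], [550.0, 89.0, 55.0], [551.0, 87.0, 47.0], [550.0, 84.0, 57.0], [547.0, 100.0, 60.0], [547.0, 95.0, 58.0], [547.0, 92.0, 57.0], [548.0, 89.0, 56.0], [548.0, 87.0, 51.0], [544.0, 102.0, 60.0], [544.0, 100.0, 62.0], [
[... 919 characters left out ...]
0.0, 57.0], [547.0, 91.0, 59.0], [550.0, 92.0, 62.0], [550.0, 85.0, 63.0], [549.0, 89.0, 58.0], [551.0, 92.0, 58.0], [549.0, 82.0, 60.0], [552.0, 83.0, 62.0], [553.0, 86.0, 61.0], [555.0, 88.0, 62.0], [553.0, 78.0, 63.0], [555.0, 81.0, 63.0], [556.0, 83.0, 62.0], [558.0, 85.0, 63.0], [556.0, 75.0, 64.0], [558.0, 78.0, 64.0], [558.0, 81.0, 61.0], [562.0, 82.0, 64.0], [556.0, 76.0, 59.0], [557.0, 79.0, 57.0], [560.0, 80.0, 60.0], [561.0, 83.0, 58.0], [556.0, 76.0, 52.0], [560.0, 76.0, 57.0], [559.0, 81.0, 52.0], [561.0, 83.0, 52.0], [559.0, 77.0, 50.0], [560.0, 80.0, 49.0], [561.0, 84.0, 46.0], [561.0, 79.0, 46.0], [537.0, -57.0, 48.0], [537.0, -74.0, 46.0], [539.0, -72.0, 47.0]]
scene nut 800
```

```bash
cat >> h.py <<'E'
from scipy.spatial.transform import Rotation as Ro
def to(x,y,z,J):
    o=get_obs(); R=Ro.from_euler('xyz',o['tcp_rot'],degrees=True).as_matrix()
    d=R.T@(np.array([x,y,z])-o['ee_pos']); j=np.degrees(np.arctan2(R[1,2],R[0,2]))
    t=(j-J+180)%360-180
    print('t',round(o['time'],2),'pos',o['ee_pos'].round(4),'J',round(j,2),'tilt',np.degrees(np.arccos(-R[2,1])).round(2),'op',round(o['opening'],4),'F',o['wrist_force'].round(1),'M',o['torque'].round(2),'q',o['q'].round(0))
    print('delta',d.round(4),'turn',round(t,2))
E
python3 -c "
from h import *
to(.508,.3325,.15,17.5)"
```

```text
t 0.1 pos [ 0.1603 -0.5259  0.2307] J -73.05 tilt 0.07 op 0.085 F [-0.5  0.2  0.6] M [-0.01 -0.04  0.02] q [-73.   5.  10.  95.  -0.  90.]
delta [-0.5829  0.0815 -0.7197] turn -90.55
```

move_arm([
  [[-0.583, 0.03, -0.72, -90], [-0.583, 0.03, -0.72, -90], [-0.583, 0.03, -0.72, -90], [-0.583, 0.03, -0.72, -90], [-0.583, 0.03, -0.72, -90]],
], claw=0.0854)

```text
time: 0.6
ee_pos: [0.2542, -0.2927, 0.2228]
tcp_rot: [-90.0, 0.0, -119.8]
wrist_force: [1.4, 0.2, 0.5]
opening: 0.086
```

```bash
python3 -c "
from h import *
to(.508,.3325,.15,17.5)"
```

```text
t 0.6 pos [ 0.2542 -0.2927  0.2228] J -29.78 tilt 0.01 op 0.086 F [1.4 0.2 0.5] M [-0.03 -0.07  0.  ] q [-49. -17. -11.  96.   0.  71.]
delta [-0.6687  0.0729 -0.0901] turn -47.28
```

move_arm([
  [[-0.669, 0.06, -0.09, -47], [-0.669, 0.06, -0.09, -47], [-0.669, 0.06, -0.09, -47], [-0.669, 0.06, -0.09, -47], [-0.669, 0.06, -0.09, -47]],
])

```text
time: 1.1
ee_pos: [0.3492, -0.0623, 0.2009]
tcp_rot: [-90.0, -0.0, -76.8]
wrist_force: [1.4, -1.4, 0.2]
opening: 0.0856
```

```bash
python3 -c "
from h import *
to(.508,.3325,.13,17.5)"
```

```text
t 1.1 pos [ 0.3492 -0.0623  0.2009] J 13.23 tilt 0.04 op 0.0856 F [ 1.4 -1.4  0.2] M [-0.04 -0.05 -0.01] q [-10. -22. -17.  95.  -0.  67.]
delta [-0.348   0.071   0.2449] turn -4.27
```

move_arm([
  [[-0.348, 0.06, 0.245, -4.3], [-0.348, 0.06, 0.245, -4.3], [-0.348, 0.06, 0.245, -4.3], [-0.348, 0.06, 0.245, -4.3], [-0.348, 0.06, 0.245, -4.3]],
])

```text
time: 1.6
ee_pos: [0.443, 0.1671, 0.1657]
tcp_rot: [-90.0, -0.0, -72.8]
wrist_force: [0.5, -1.7, 0.7]
opening: 0.0854
```

```bash
python3 -c "
from h import *
to(.508,.3325,.08,17.5)"
```

```text
t 1.6 pos [0.443  0.1671 0.1657] J 17.23 tilt 0.01 op 0.0854 F [ 0.5 -1.7  0.7] M [-0.05 -0.05  0.01] q [21. -6. -8. 88. -0. 93.]
delta [-0.1388  0.0857  0.1111] turn -0.27
```

move_arm([
  [[-0.139, 0.085, 0.111, 0], [-0.139, 0.085, 0.111, 0], [-0.139, 0.085, 0.111, 0], [-0.139, 0.085, 0.111, 0], [-0.139, 0.085, 0.111, 0]],
], claw=0.06)

```text
time: 2.1
ee_pos: [0.5069, 0.3333, 0.0754]
tcp_rot: [-90.4, -0.1, -72.6]
wrist_force: [-1.5, -0.9, -0.5]
opening: 0.0599
```

```bash
python3 -c "
from h import *
c=snap('scene','s2.png',(320,100,440,200),5)
to(.508,.3325,.006,17.5)"
```

```text
t 2.15 pos [0.5067 0.3315 0.0776] J 17.33 tilt 0.31 op 0.0604 F [-1.1 -0.8  0.1] M [-0.04  0.03  0.02] q [ 33.  13.   2.  79.   0. 106.]
delta [-0.0006  0.0716  0.0019] turn -0.17
```

View pics/s2.png

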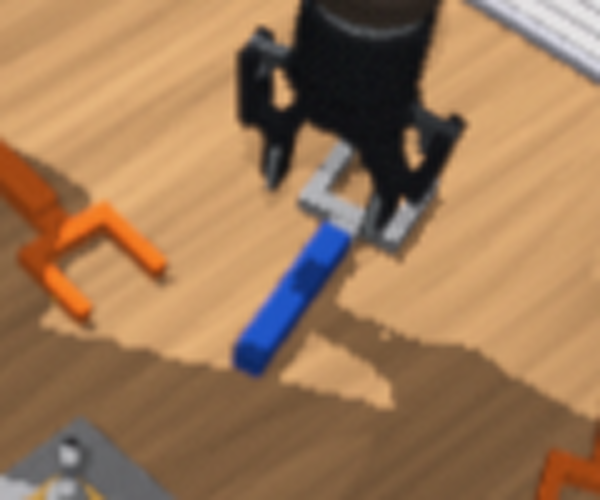

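The gripper straddles the handle in line, raised about 75 mm. I'll lower it and close.

move_arm([
  [[0, 0.04, 0.001, 0], [0, 0.06, 0.001, 0], [0, 0.073, 0.001, 0], [0, 0.073, 0.001, 0], [0, 0.073, 0.001, 0]],
], claw=0.06)

```text
time: 2.65
ee_pos: [0.5092, 0.3305, 0.0096]
tcp_rot: [-89.9, 0.0, -72.8]
wrist_force: [-0.7, 0.1, 0.5]
opening: 0.0599
```

move_arm([
  [[0, 0, 0, 0], [0, 0, 0, 0], [0, 0, 0, 0], [0, 0, 0, 0], [0, 0, 0, 0]],
], claw=0.01, newtons=60)

```text
time: 3.15
ee_pos: [0.5093, 0.331, 0.0095]
tcp_rot: [-89.9, 0.0, -72.8]
wrist_force: [-0.9, -1.4, 7.4]
opening: 0.0201
```

move_arm([
  [[0, 0, 0, 0], [0, 0, 0, 0], [0, 0, 0, 0]],
])

```text
time: 3.45
ee_pos: [0.5093, 0.331, 0.0095]
tcp_rot: [-89.9, 0.0, -72.8]
wrist_force: [-1.0, -0.9, 5.8]
opening: 0.0203
```

```bash
python3 -c "
from h import *
to(.508,.3325,.12,17.5)"
```

```text
t 3.45 pos [0.5093 0.331  0.0095] J 17.19 tilt 0.1 op 0.0203 F [-1.  -0.9  5.8] M [-0.22  0.24 -0.01] q [ 33.  14.  -4.  72.  -0. 106.]
delta [-0.0018 -0.1105 -0.0006] turn -0.31
```

move_arm([
  [[0, -0.02, 0, 0], [0, -0.05, 0, 0], [0, -0.08, 0, 0], [0, -0.1, 0, 0], [0, -0.1, 0, 0]],
])

```text
time: 3.95
ee_pos: [0.5099, 0.3315, 0.1112]
tcp_rot: [-89.7, 0.1, -72.8]
wrist_force: [0.2, 1.2, -3.5]
opening: 0.0205
```

move_arm([
  [[0, 0, 0, 0], [0, 0, 0, 0], [0, 0, 0, 0]],
])

```text
time: 4.25
ee_pos: [0.5081, 0.3303, 0.1064]
tcp_rot: [-90.1, -0.0, -72.8]
wrist_force: [0.8, 0.3, -3.3]
opening: 0.0204
```

Run:
```python
from h import *
c=snap('scene','s3.png',(300,60,460,180),5)
t=snap('top','t3.png')
to(.5541,-.004,.12,2.5)
for n,c in(('s',c),('t',t)):
    C=cloud(c); o=get_obs()['ee_pos']
    im=c['color'].astype(int); m=((im[...,0]>im[...,2]+40)&(im[...,0]>im[...,1]+25))&(np.hypot(C[...,0]-o[0],C[...,1]-o[1])<.15)
    q=C[m]*1000; print(n,len(q),np.percentile(q[:,2],[5,50,95]).round(1),q.mean(0).round(1))
    if len(q)>5:
        A=np.c_[q[:,1]-q[:,1].mean(),np.ones(len(q))]; print('dz/dy',np.linalg.lstsq(A,q[:,2],rcond=None)[0], 'dx/dy',np.linalg.lstsq(A,q[:,0],rcond=None)[0])
    C2=C[(C[...,2]>.08)&(C[...,2]<.14)&(C[...,1]>.385)&(C[...,1]<.48)&(C[...,0]>.42)&(C[...,0]<.56)]*1000; print('head',len(C2),C2.mean(0).round(1),C2.min(0).round(),C2.max(0).round())
```

```text
t 4.35 pos [0.5084 0.3304 0.107 ] J 17.19 tilt 0.1 op 0.0202 F [-0.2  0.  -2.7] M [-0.04 -0.05 -0.04] q [ 33.  12.   4.  82.   0. 106.]
delta [ 0.333  -0.0128 -0.0552] turn 14.69
s 216 [110.9 118.8 121.8] [519.7 296.9 118.1]
dz/dy [-3.07636511e-02  1.18147881e+02] dx/dy [-3.99180001e-01  5.19744058e+02]
head 36 [505.  424.6 109.2] [494. 388.  94.] [525. 461. 115.]
t 191 [115.6 119.1 121.3] [522.1 289.  119. ]
dz/dy [-1.00423495e-03  1.18954241e+02] dx/dy [-2.87499576e-01  5.22117664e+02]<stdin>:11: RuntimeWarning: Mean of empty slice.
  ret = um.true_divide(
Traceback (most recent call last):
ValueError: zero-size array to reduction operation minimum which has no identity
```

View pics/s3.png

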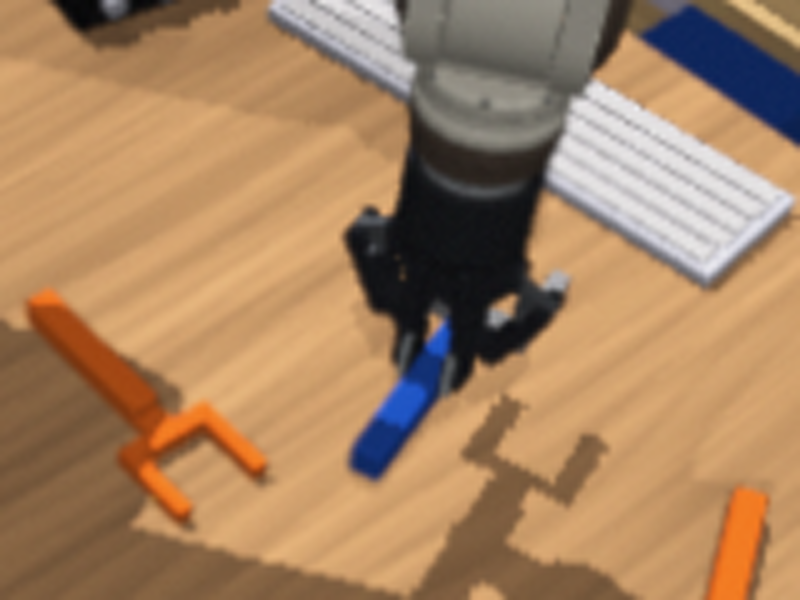

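move_arm([
  [[0.333, -0.013, -0.056, 14.7], [0.333, -0.013, -0.056, 14.7], [0.333, -0.013, -0.056, 14.7], [0.333, -0.013, -0.056, 14.7], [0.333, -0.013, -0.056, 14.7]],
])

```text
time: 4.85
ee_pos: [0.5418, 0.0812, 0.1176]
tcp_rot: [-90.0, -0.0, -87.5]
wrist_force: [0.6, 0.4, -3.2]
opening: 0.0204
```

```bash
python3 -c "
from h import *
to(.5542,-.006,.12,2.5)"
```

```text
t 4.85 pos [0.5418 0.0812 0.1176] J 2.51 tilt 0.0 op 0.0204 F [ 0.6  0.4 -3.2] M [-0.01 -0.09 -0.  ] q [ 9.  4. -4. 82. -0. 96.]
delta [ 0.0877 -0.0024  0.0086] turn 0.01
```

move_arm([
  [[0.088, -0.003, 0.0086, 0], [0.088, -0.003, 0.0086, 0], [0.088, -0.003, 0.0086, 0], [0.088, -0.003, 0.0086, 0], [0.088, -0.003, 0.0086, 0]],
])

```text
time: 5.35
ee_pos: [0.5542, -0.0038, 0.1205]
tcp_rot: [-90.0, 0.0, -87.5]
wrist_force: [-0.2, 0.1, -2.5]
opening: 0.0205
```

Run:
```python
from h import *
c=snap('scene','s4.png',(250,130,410,250),5)
t=snap('top','t4.png',(270,140,400,220),6)
to(.5542,-.006,.12,2.5)
for n,c in(('s',c),('t',t)):
    C=cloud(c)*1000; x,y,z=C[...,0],C[...,1],C[...,2]
    H=C[(z>95)&(z<135)&(y>50)&(y<135)&(x>490)&(x<610)]; print(n,len(H))
    if len(H): print(H.min(0).round(),H.max(0).round()); 
    J=H[H[:,1]>78]; 
    for nm,k in(('lo',J[:,0]<550),('hi',J[:,0]>550)): print(nm,k.sum(),np.median(J[k],0).round(1))
```

```text
t 5.45 pos [ 0.5543 -0.0033  0.1206] J 2.58 tilt 0.02 op 0.0201 F [-0.4  0.2 -3. ] M [ 0.04 -0.03  0.02] q [-0.  5. -2. 83.  0. 87.]
delta [ 0.0027  0.0006 -0.0002] turn 0.08
s 321
[510.  51. 112.] [588. 122. 130.]
lo 79 [520.5  97.8 124.8]
hi 83 [581.8  99.6 125.3]
t 406
[513.  52. 111.] [589. 122. 129.]
lo 86 [518.3  98.7 124.4]
hi 94 [580.4 102.2 123.9]
```

View pics/t4.png

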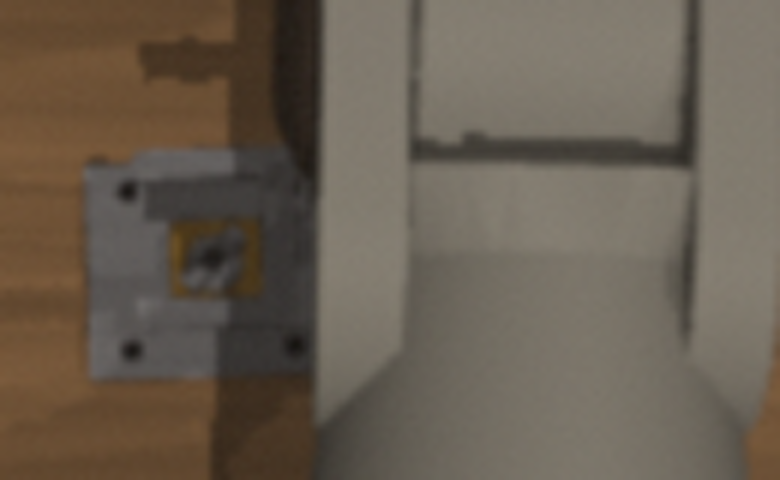

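View pics/s4.png

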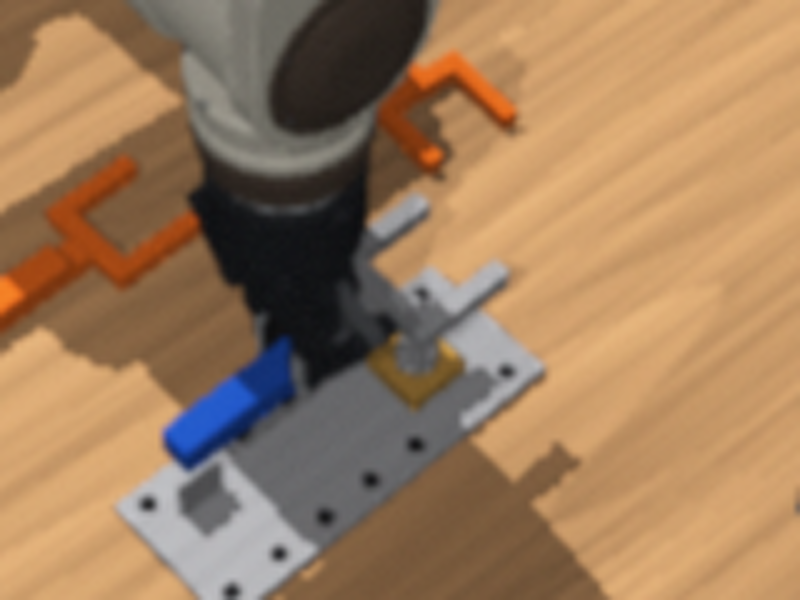

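Top view: the mouth is centred over the nut (jaws at x ≈ 519 and 581, mid 550 mm). I'll shift about 3 mm along −y and go down in stages.

move_arm([
  [[0.003, 0, 0, 0], [0.003, 0.02, 0, 0], [0.003, 0.05, 0, 0], [0.003, 0.075, 0, 0], [0.003, 0.075, 0, 0]],
])

```text
time: 5.95
ee_pos: [0.5523, -0.0069, 0.0422]
tcp_rot: [-90.3, 0.0, -87.5]
wrist_force: [-0.2, 0.3, -2.9]
opening: 0.0207
```

Run:
```python
from h import *
c=snap('scene','s5.png',(250,130,410,250),5)
to(.5542,-.0065,.019,2.5)
```

```text
t 6.0 pos [ 0.5534 -0.007   0.0446] J 2.54 tilt 0.18 op 0.0203 F [-0.2 -0.7 -1.9] M [-0.   -0.04  0.02] q [-1.  6. -9. 75. -0. 87.]
delta [-0.0004  0.0256  0.0009] turn 0.04
```

View pics/s5.png

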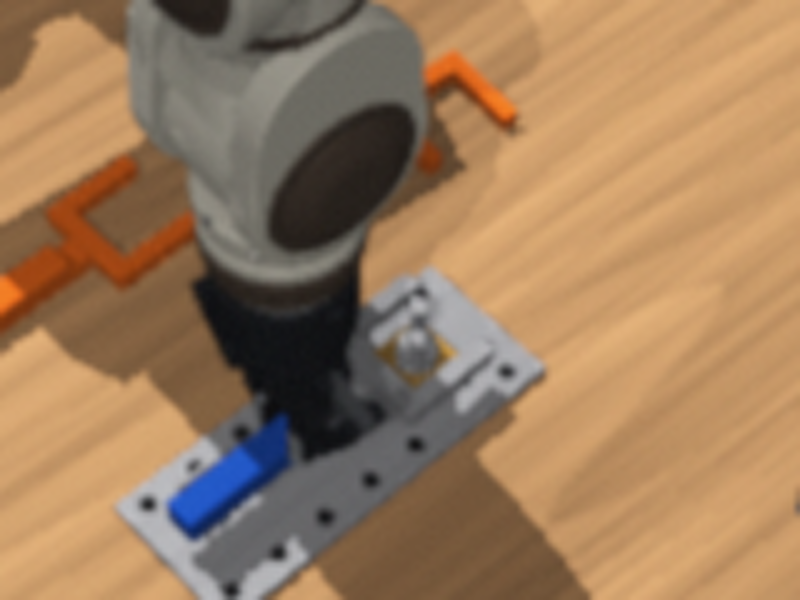

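The jaws now surround the wing nut above the square nut and the handle is on the free side of the lug. I'll lower the last 26 mm.

move_arm([
  [[0, 0.01, 0.0005, 0], [0, 0.018, 0.0005, 0], [0, 0.023, 0.0005, 0], [0, 0.026, 0.0005, 0], [0, 0.027, 0.0005, 0]],
])

```text
time: 6.5
ee_pos: [0.555, -0.0075, 0.0186]
tcp_rot: [-90.0, 0.0, -87.5]
wrist_force: [0.1, 0.3, -3.5]
opening: 0.0203
```

move_arm([
  [[0, 0, 0, 0], [0, 0, 0, 0]],
])

```text
time: 6.7
ee_pos: [0.5552, -0.0075, 0.0191]
tcp_rot: [-90.0, -0.0, -87.5]
wrist_force: [0.5, -0.1, -2.5]
opening: 0.0204
```

Run:
```python
from h import *
to(.5542,-.0065,.018,2.5)
c=snap('scene','x.png')
C=cloud(c);im=c['color'].astype(int); m=((im[...,0]>im[...,2]+40)&(im[...,0]>im[...,1]+25))&(np.abs(C[...,0]-.55)<.1)&(np.abs(C[...,1]+.03)<.1)
print(m.sum(),(C[m][:,2]*1000).round().tolist()[::6])
h=C[(np.abs(C[...,0]-.55)<.045)&(C[...,1]>.095)&(C[...,1]<.125)&(C[...,2]>.012)&(C[...,2]<.08)]*1000
print(h.round()[::2].tolist())
```

```text
t 6.7 pos [ 0.5552 -0.0075  0.0191] J 2.49 tilt 0.02 op 0.0204 F [ 0.5 -0.1 -2.5] M [-0.05  0.04 -0.03] q [ -1.   7. -11.  72.  -0.  87.]
delta [-0.001   0.0011 -0.001 ] turn -0.01
262 [32.0, 36.0, 36.0, 34.0, 33.0, 32.0, 34.0, 33.0, 31.0, 33.0, 33.0, 30.0, 30.0, 32.0, 17.0, 32.0, 32.0, 34.0, 34.0, 24.0, 33.0, 31.0, 22.0, 32.0, 30.0, 31.0, 36.0, 22.0, 35.0, 33.0, 33.0, 32.0, 25.0, 32.0, 31.0, 28.0, 37.0, 16.0, 33.0, 17.0, 29.0, 29.0, 9.0, 7.0]
[[534.0, 98.0, 64.0], [539.0, 101.0, 66.0], [514.0, 109.0, 26.0], [537.0, 96.0, 63.0], [539.0, 101.0, 62.0], [515.0, 104.0, 26.0], [520.0, 108.0, 27.0], [543.0, 98.0, 64.0], [516.0, 100.0, 25.0], [519.0, 105.0, 24.0], [546.0, 95.0, 65.0], [518.0, 98.0, 24.0], [521.0, 103.0, 23.0], [545.0, 97.0, 57.0], [523.0, 97.0, 25.0], [527.0, 101.0, 26.0], [526.0, 99.0, 22.0], [535.0, 111.0, 21.0], [540.0, 110.0, 21.0], [551.0, 96.0, 42.0], [546.0, 109.0, 24.0], [547.0, 108.0, 21.0], [551.0, 96.0, 33.0], [551.0, 105.0, 24.0], [555.0, 109.0, 24.0], [555.0, 105.0, 23.0], [559.0, 109.0, 24.0], [558.0, 102.0, 25.0], [562.0, 107.0, 24.0], [565.0, 112.0, 22.0], [560.0, 101.0, 23.0], [566.0, 103.0, 28.0], [566.0, 111.0, 20.0], [564.0, 97.0, 26.0], [568.0, 102.0, 25.0], [567.0, 111.0, 14.0], [577.0, 114.0, 24.0], [567.0, 99.0, 21.0], [575.0, 107.0, 24.0], [579.0, 112.0, 23.0], [583.0, 116.0, 25.0], [575.0, 99.0, 26.0], [580.0, 103.0, 28.0], [582.0, 108.0, 25.0], [586.0, 113.0, 24.0], [578.0, 97.0, 26.0], [581.0, 102.0, 25.0], [586.0, 105.0, 27.0], [584.0, 116.0, 13.0], [581.0, 98.0, 23.0], [586.0, 102.0, 26.0], [585.0, 110.0, 16.0], [586.0, 98.0, 24.0], [585.0, 107.0, 14.0], [587.0, 102.0, 16.0]]
```

move_arm([
  [[0, 0.001, -0.001, 0], [0, 0.0025, -0.001, 0], [0, 0.0025, -0.001, 0]],
])

```text
time: 7.05
ee_pos: [0.5541, -0.0075, 0.0175]
tcp_rot: [-90.0, -0.0, -87.5]
wrist_force: [-3.4, -0.2, 7.4]
opening: 0.0202
```

move_arm([
  [[0, 0, 0, 0], [0, 0, 0, 0], [0, 0, 0, 0], [0, 0, 0, 0]],
], claw=0.06)

```text
time: 7.45
ee_pos: [0.5541, -0.0075, 0.0162]
tcp_rot: [-90.0, -0.0, -87.5]
wrist_force: [0.3, 0.3, -0.1]
opening: 0.0598
```

move_arm([
  [[0, -0.02, 0, 0], [0, -0.05, 0, 0], [0, -0.09, 0, 0], [0, -0.12, 0, 0], [0, -0.12, 0, 0]],
])

```text
time: 7.95
ee_pos: [0.556, -0.0075, 0.1411]
tcp_rot: [-89.6, -0.0, -87.5]
wrist_force: [-0.4, -0.7, 0.6]
opening: 0.0602
```

Run:
```python
from h import *
to(.550,.091,.12,45)
c=snap('scene','s6.png',(250,130,410,250),5)
t=snap('top','t6.png',(270,140,400,220),6)
C=np.r_[cloud(c).reshape(-1,3)]
w=C[(np.hypot(C[:,0]-.55,C[:,1]-.091)<.03)&(C[:,2]>.055)&(C[:,2]<.075)]*1000
print(len(w),w.mean(0),cv2.minAreaRect(w[:,:2].astype(np.float32)))
```

```text
t 7.95 pos [ 0.556  -0.0075  0.1411] J 2.49 tilt 0.4 op 0.0602 F [-0.4 -0.7  0.6] M [-0.02  0.03 -0.01] q [-1.  5. -0. 85. -0. 87.]
delta [-0.0987  0.021  -0.0019] turn -42.51
37 [548.91468333  88.29581167  61.75688294] ((547.4136352539062, 88.71038818359375), (8.780254364013672, 34.086814880371094), 49.274906158447266)
```

View pics/s6.png

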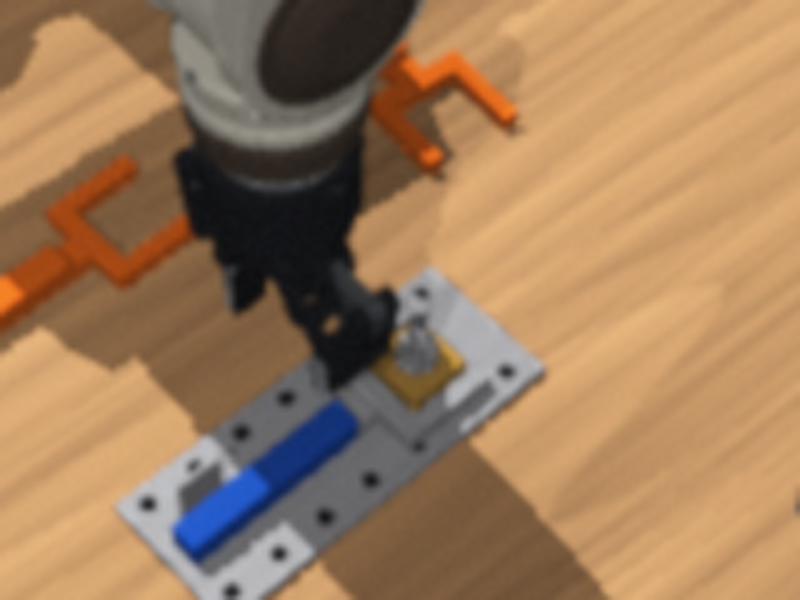

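The spanner lies on the plate, jaws round the nut, handle beside the lug. Next, the wings.

move_arm([
  [[-0.099, 0.02, -0.003, -45.5], [-0.099, 0.02, -0.003, -45.5], [-0.099, 0.02, -0.003, -45.5], [-0.099, 0.02, -0.003, -45.5], [-0.099, 0.02, -0.003, -45.5]],
], claw=0.045)

```text
time: 8.55
ee_pos: [0.5458, 0.0918, 0.1143]
tcp_rot: [-90.1, 0.1, -44.1]
wrist_force: [-0.4, -0.2, 0.5]
opening: 0.0449
```

move_arm([
  [[0, 0, 0, -2.5], [0, 0, 0, -2.5], [0, 0, 0, -2.5]],
])

```text
time: 8.85
ee_pos: [0.5463, 0.0912, 0.1151]
tcp_rot: [-90.1, 0.1, -42.1]
wrist_force: [-0.9, 0.9, 0.1]
opening: 0.0452
```

Run:
```python
from h import *
to(.550,.091,.040,48)
c=snap('scene','s7.png',(250,110,410,230),5)
```

```text
t 8.85 pos [0.5463 0.0912 0.1151] J 47.86 tilt 0.1 op 0.0452 F [-0.9  0.9  0.1] M [ 0.02  0.03 -0.04] q [ 9.  5. -3. 82. -0. 52.]
delta [0.003  0.0751 0.0025] turn -0.14
```

View pics/s7.png

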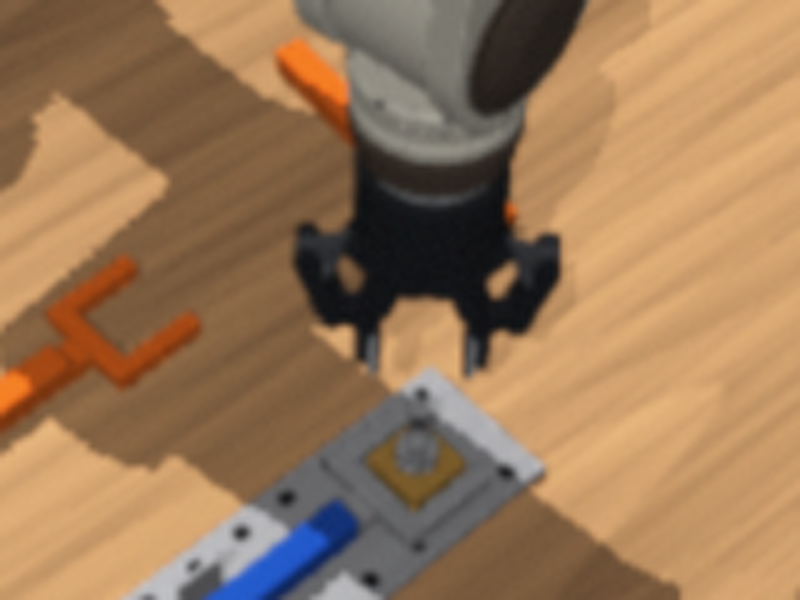

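The fingers straddle the wings, in line with their thickness. Descend.

move_arm([
  [[0.003, 0.01, 0.0025, 0], [0.003, 0.03, 0.0025, 0], [0.003, 0.055, 0.0025, 0], [0.003, 0.075, 0.0025, 0], [0.003, 0.075, 0.0025, 0]],
])

```text
time: 9.4
ee_pos: [0.5488, 0.0907, 0.0376]
tcp_rot: [-90.2, 0.2, -42.1]
wrist_force: [-0.7, -0.2, 0.2]
opening: 0.0446
```

move_arm([
  [[0, 0, 0, 0], [0, 0, 0, 0]],
])

```text
time: 9.6
ee_pos: [0.5513, 0.0912, 0.0424]
tcp_rot: [-89.9, -0.1, -42.1]
wrist_force: [-0.3, 0.6, 0.1]
opening: 0.0449
```

Run:
```python
from h import *
to(.550,.091,.040,48)
```

```text
t 9.6 pos [0.5513 0.0912 0.0424] J 47.95 tilt 0.09 op 0.0449 F [-0.3  0.6  0.1] M [-0.02  0.   -0.02] q [ 9.  7. -9. 74. -0. 51.]
delta [-0.0009  0.0024 -0.0011] turn -0.05
```

Close gently on the wings.

move_arm([
  [[-0.001, 0, -0.001, 0], [-0.001, 0, -0.001, 0], [-0.001, 0, -0.001, 0], [-0.001, 0, -0.001, 0], [-0.001, 0, -0.001, 0]],
], claw=0.004, newtons=30)

```text
time: 10.1
ee_pos: [0.549, 0.0903, 0.0421]
tcp_rot: [-90.1, -0.1, -42.1]
wrist_force: [-4.0, -4.6, 5.7]
opening: 0.0095
```

Run:
```python
from h import *
to(.550,.091,.040,48)
```

```text
t 10.1 pos [0.549  0.0903 0.0421] J 47.93 tilt 0.09 op 0.0095 F [-4.  -4.6  5.7] M [-1.01  0.87 -0.02] q [ 9.  6. -9. 74. -0. 51.]
delta [0.0003 0.0021 0.0012] turn -0.07
```

move_arm([
  [[0, 0, -0.0005, 4], [0, 0, -0.0005, 8], [0, 0, -0.0005, 12], [0, 0, -0.0005, 16], [0, 0, -0.0005, 20]],
])

```text
time: 10.6
ee_pos: [0.5487, 0.09, 0.0421]
tcp_rot: [-90.0, -0.1, -62.2]
wrist_force: [-4.3, -4.7, 6.1]
opening: 0.0092
```

Run:
```python
from h import *
to(.549,.0903,.042,8)
```

```text
t 10.6 pos [0.5487 0.09   0.0421] J 27.78 tilt 0.08 op 0.0092 F [-4.3 -4.7  6.1] M [-0.97  0.9   0.26] q [ 9.  6. -9. 74. -0. 72.]
delta [-0.0002  0.0001  0.0004] turn 19.78
```

move_arm([
  [[0, 0, 0, 4], [0, 0, 0, 8], [0, 0, 0, 12], [0, 0, 0, 16], [0, 0, 0, 20]],
])

```text
time: 11.1
ee_pos: [0.5484, 0.0898, 0.0421]
tcp_rot: [-90.0, -0.1, -82.2]
wrist_force: [-6.3, -5.4, 7.1]
opening: 0.009
```

Run:
```python
from h import *
to(.549,.0903,.042,-11)
c=snap('scene','s8.png',(250,110,410,230),5)
```

```text
t 11.1 pos [0.5484 0.0898 0.0421] J 7.78 tilt 0.11 op 0.009 F [-6.3 -5.4  7.1] M [-1.17  1.26  0.24] q [ 9.  6. -9. 74. -0. 92.]
delta [-0.0004  0.0001  0.0007] turn 18.78
```

View pics/s8.png

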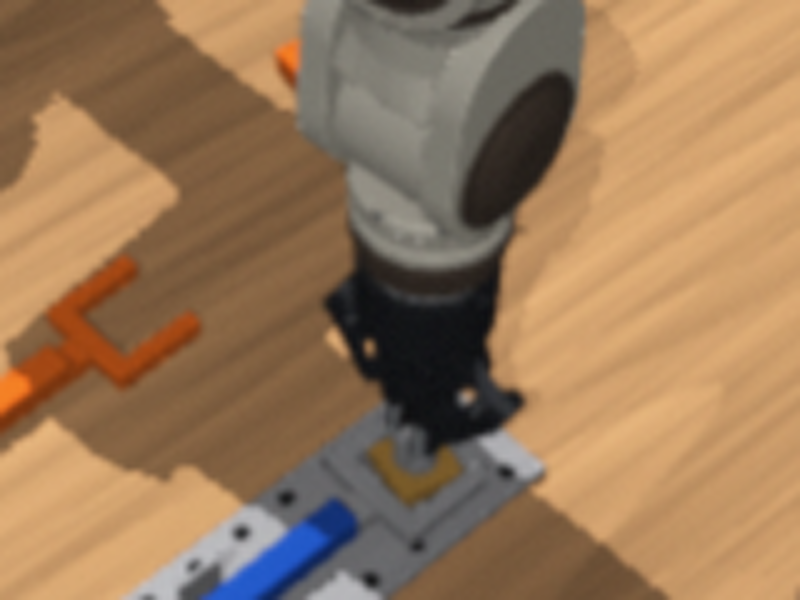

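Spanner in place and the nut has taken up its play; the torque is still only friction (0.24 N m). Keep turning.

move_arm([
  [[0, 0, 0, 3], [0, 0, 0, 6], [0, 0, 0, 9], [0, 0, 0, 12], [0, 0, 0, 14]],
])

```text
time: 11.65
ee_pos: [0.5481, 0.0898, 0.0421]
tcp_rot: [-90.1, -0.1, -96.2]
wrist_force: [-8.6, -5.8, 7.8]
opening: 0.0091
```

Run:
```python
from h import *
to(.549,.0903,.042,-11)
```

```text
t 11.65 pos [0.5481 0.0898 0.0421] J -6.17 tilt 0.13 op 0.0091 F [-8.6 -5.8  7.8] M [-1.26  1.56  0.23] q [  9.   6.  -9.  74.  -0. 106.]
delta [-0.0006  0.0001  0.0009] turn 4.83
```

move_arm([
  [[0, 0, 0, 1.5], [0, 0, 0, 3], [0, 0, 0, 4.5], [0, 0, 0, 6], [0, 0, 0, 6]],
])

```text
time: 12.15
ee_pos: [0.5479, 0.0897, 0.0421]
tcp_rot: [-90.1, -0.1, -102.1]
wrist_force: [-8.4, -5.7, 7.7]
opening: 0.0093
```

Run:
```python
from h import *
to(.549,.0903,.042,-17)
```

```text
t 12.15 pos [0.5479 0.0897 0.0421] J -12.11 tilt 0.14 op 0.0093 F [-8.4 -5.7  7.7] M [-1.18  1.64  0.13] q [  9.   6.  -9.  74.  -0. 111.]
delta [-0.0008  0.0001  0.0009] turn 4.89
```

```bash
cat >> h.py <<'E'
def meas():
    c=camera('scene'); C=cloud(c)*1000; im=c['color'].astype(int); B,G,R=im[...,0],im[...,1],im[...,2]
    m=(B>R+40)&(B>G+25)&(abs(C[...,0]-550)<60)&(abs(C[...,1]+30)<110)
    v,u=np.nonzero(m); p=atz(c,np.c_[u,v],.030)*1000
    r=cv2.minAreaRect(p[:,:2].astype(np.float32)); d=p[:,:2]-p[:,:2].mean(0); e=np.linalg.svd(d,full_matrices=False)[2][0]
    print('grip n',len(p),r,'pca',np.degrees(np.arctan2(*(e*np.sign(e[1]))[::-1])), 'z',np.median(C[m][:,2]).round(1))
    hsv=cv2.cvtColor(c['color'],cv2.COLOR_BGR2HSV)
    m=(hsv[...,0]>10)&(hsv[...,0]<32)&(hsv[...,1]>110)&(np.hypot(C[...,0]-550,C[...,1]-91)<36)
    v,u=np.nonzero(m); p=atz(c,np.c_[u,v],.022)*1000
    print('nut n',len(p),cv2.minAreaRect(p[:,:2].astype(np.float32)))
    w=C[(np.hypot(C[...,0]-550,C[...,1]-91)<30)&(C[...,2]>55)&(C[...,2]<75)]; print('wing',len(w),cv2.minAreaRect(w[:,:2].astype(np.float32)) if len(w)>3 else '')
    return c
E
python3 -c "
from h import *
meas()
print('before'); s=load('scene')
c=s
import builtins
"
```

```text
grip n 403 ((554.8524780273438, -29.954235076904297), (29.137346267700195, 125.75353240966797), 1.0617502927780151) pca 91.43017202141117 z 29.9
nut n 104 ((509.9537658691406, 127.11827087402344), (65.62918853759766, 165.7755584716797), 38.40579605102539)
wing 38 ((549.9381103515625, 77.96967315673828), (11.882509231567383, 30.174625396728516), 86.60855865478516)
before
```

move_arm([
  [[0, 0, 0, 1], [0, 0, 0, 2], [0, 0, 0, 3], [0, 0, 0, 4]],
])

```text
time: 12.6
ee_pos: [0.548, 0.0898, 0.0421]
tcp_rot: [-90.0, -0.1, -106.1]
wrist_force: [-7.2, -5.8, 9.4]
opening: 0.0091
```

Run:
```python
from h import *
to(.549,.0903,.042,-17)
```

```text
t 12.6 pos [0.548  0.0898 0.0421] J -16.05 tilt 0.13 op 0.0091 F [-7.2 -5.8  9.4] M [-1.21  1.58  0.74] q [  9.   6.  -9.  74.  -0. 115.]
delta [-0.0008  0.0001  0.0008] turn 0.95
```

Torque jumped from friction (about 0.25) to 0.74 N m, so the hard stop is reached. Hold, open, lift.

move_arm([
  [[0, 0, 0, 0], [0, 0, 0, 0], [0, 0, 0, 0], [0, 0, 0, 0]],
])

```text
time: 13.0
ee_pos: [0.548, 0.0898, 0.0421]
tcp_rot: [-90.0, -0.1, -106.0]
wrist_force: [-7.3, -5.8, 8.0]
opening: 0.0094
```

move_arm([
  [[0, 0, 0, 0], [0, 0, 0, 0], [0, 0, 0, 0], [0, 0, 0, 0]],
], claw=0.045)

```text
time: 13.4
ee_pos: [0.549, 0.0908, 0.0412]
tcp_rot: [-90.0, 0.0, -106.0]
wrist_force: [0.6, 0.2, 0.4]
opening: 0.0453
```

move_arm([
  [[0, -0.02, 0, 0], [0, -0.05, 0, 0], [0, -0.1, 0, 0], [0, -0.13, 0, 0], [0, -0.13, 0, 0]],
])

```text
time: 13.9
ee_pos: [0.5508, 0.0911, 0.1763]
tcp_rot: [-89.6, 0.2, -106.0]
wrist_force: [0.1, 0.5, -0.5]
opening: 0.0448
```

move_arm([
  [[0.1, -0.03, -0.1, 0], [0.1, -0.03, -0.1, 0], [0.1, -0.03, -0.1, 0], [0.1, -0.03, -0.1, 0], [0.1, -0.03, -0.1, 0]],
])

```text
time: 14.4
ee_pos: [0.4251, 0.022, 0.2013]
tcp_rot: [-89.9, 0.0, -106.1]
wrist_force: [0.2, -0.2, -0.2]
opening: 0.0451
```

Run:
```python
from h import *
to(.549,.0903,.042,-17)
s=meas()
for n,c in(('scene',s),('top',camera('top'))):
    C=cloud(c)*1000; x,y,z=C[...,0],C[...,1],C[...,2]; r=np.hypot(x-549.5,y-91)
    w=C[(r<24)&(z>48)&(z<75)][:,:2]; e=np.linalg.svd(w-w.mean(0),full_matrices=False)[2][0]
    print(n,'wing',len(w),w.mean(0),np.degrees(np.arctan2(e[1],e[0]))%180)
    hsv=cv2.cvtColor(c['color'],cv2.COLOR_BGR2HSV)
    m=((hsv[...,0]>14)&(hsv[...,0]<32)&(hsv[...,1]>150)&(r<32)&(z>12)).astype(np.uint8); v,u=np.nonzero(m)
    print('nut',len(u)); 
    if len(u)>9: print(cv2.minAreaRect((atz(c,np.c_[u,v],.022)[:,:2]*1000).astype(np.float32)))
```

```text
t 14.4 pos [0.4251 0.022  0.2013] J -16.09 tilt 0.09 op 0.0451 F [ 0.2 -0.2 -0.2] M [-0.01  0.04  0.05] q [  3. -13. -10.  93.   0. 109.]
delta [-0.0999  0.1595  0.0999] turn 0.91
grip n 393 ((553.3258666992188, -29.95075225830078), (28.884502410888672, 125.80169677734375), 0.5654181838035583) pca 90.99852884672232 z 29.9
nut n 94 ((549.281982421875, 87.32840728759766), (45.03706359863281, 40.74641799926758), 0.7200914621353149)
wing 42 ((547.3021240234375, 89.29814147949219), (31.961017608642578, 10.714040756225586), 81.27218627929688)
scene wing 62 [548.71788734  88.26392579] 75.8601423410139
nut 61
((555.3370361328125, 81.61721801757812), (45.71089172363281, 31.41579818725586), 40.31013870239258)
top wing 50 [548.42096368  91.83052802] 77.38513713831554
nut 77
((549.3645629882812, 92.287109375), (38.51986312866211, 38.59376907348633), 76.69297790527344)
```

Wings are at about 77° and the nut at 76.7° in world axes, so parallel and tight. The nut has turned about 0.28 rad, and the spanner is flat with its grip centre at plate x ≈ −97 mm. Handing in.

```bash
python3 -c "
from h import *
job_done(); print(get_obs()['time'],get_obs()['wrist_force'])"
```

```text
the job is handed in; nothing more can be done
the job is handed in; nothing more can be done
```

I laid the blue-gripped spanner flat on the plate with its jaws round the square nut and its handle beside the lug, then let go of it. I turned the wing nut about 64° clockwise until the torque rose from about 0.25 to 0.74 N m, which I took as the hard stop. I then opened the fingers, backed the arm off and handed the job in at about 14.5 s on the robot's clock.

Last checks, measured from the camera images:

| Check | Measured | Limit at the end |
|---|---|---|
| Wing nut angle | about 1.0 rad (wings 76–77°, nut 77°, so parallel) | above 0.82 rad |
| Square nut turn | about 0.28 rad | within 0.5 rad |
| Spanner grip top | 29.9 mm, so grip centre near 19 mm | below 24 mm |
| Grip centre along the plate | x about −97 mm | −115 to −80 mm |
| Force on the tool | about 0 N | robot touches nothing |

- **Disagreement:** the scene camera's nut angle was unreliable because the brass was partly hidden, with two colour masks giving 1° and 40°. I used the top camera's reading. Its nut angle fits the expected 0.24 rad of play.
- **Not checked by eye:** all 12 picture views were used before the wing nut was tight, so the final state was checked only by numbers.

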